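# Check two drilled heater blocks with a plug gauge and tray the good one

## Robot

A 7-joint arm with a two-finger parallel gripper is mounted at the origin on a cart in front of the work surface, level with it; the furniture and walls round the work are solid. World frame = base frame: x ahead of the robot, y to its left, z up, the work surface at z = 0. Lengths are in m, angles in rad, forces in N, time in s.
With the tool pointing down it reaches from about 0.4 to 0.85 m from the base axis. Payload 10.4 kg.
Tool frame: the origin (TCP) lies at the very end of the fingers, on their centre line; the grasp point (between the pads) lies 19 mm behind it; z points along the fingers, y is the direction in which the jaws open and shut (so a half turn about z gives the same grasp; the last joint's range is limited). The gripper opens to 85 mm and grips with 20 to 120 N. Pads are 22 mm wide; open, the fingers measure 114 mm over their backs; the gripper's body (76 mm by 85 mm) begins 54 mm behind the grasp point. The pads swing forward as they close: fully open they stand 13 mm farther back than shut.
Start: joints at [1.225, 0.332, -0.065, 1.46, 0.022, 1.35, -0.088], TCP at [0.198, -0.593, 0.231] pointing down, gripper open.
Joint ranges: [-2.6, 2.6], [-0.5, 2.12], [-1.47, 1.34], [0.16, 2.42], [-1.27, 4.41], [0.06, 2.06], [-2.6, 2.6]. Speed limits (rad/s): [2.22, 2.22, 2.79, 2.79, 3.14, 3.14, 3.14].

## Interface

Orientations are given as a unit quaternion [x, y, z, w].
In Python, from workcell import get_obs, camera, camera_info, hand_in gives the robot as it stands.
- The arm moves only by the tool move_arm, never from a script. Its argument "moves" is a list of rows, each a list of 3 entries, a list of its own where there are three numbers: the shift along the tool's x, y, z in units of 25 mm (1.0 is 25 mm), then the turn, a rotation vector about the tool's x, y, z in degrees, then the opening, from 0 (shut) to 1 (fully open). A call has 1 to 5 rows; each row shifts and turns the commanded pose from where the row before left it, along the tool's axes as they then stand; what a row does not reach is not made up. A row lasts 1/8 s, in which the tool goes at most 62.5 mm and 10.7 degrees, less where a joint would pass 70% of its speed; a pose out of reach is approached as far as the arm can. A call is refused whole if a number of a shift passes 1 or a number of a turn 10.7, either way. A call with a gripper value outside its range is refused whole. The fingers move at their own pace and stop on an object; "squeeze" is the grip in N (left out, the last holds). Time passes only in rows, so rows that do not move let the fingers close. It gives the time, the measured TCP pose, the force and the opening at its end, in the units of the state.
- get_obs(): the state, without advancing time (a new reading comes with each control period).
- camera(name): name is "scene" or "side" or "wrist"; returns the picture (480x640x3 uint8, red, green, blue); there is no depth.
- camera_info(name): a dict with "fx", "fy", "cx", "cy" (pixels), "D" ([k1, k2, p1, p2, k3] as OpenCV has them; the pictures are not rectified), "origin" and "rotation" of the camera in the world. Camera axes: x right, y down, z forward; pixel columns grow to the right and rows downward; lengths in m; the calibration is good to about 2 mm. A picture is of the moment at which its call begins: read the wrist's pose just before it. camera_info takes no time and is no camera call; for the wrist camera it gives the pose at the moment of the call.
- hand_in(): hands the job in, once; it reports no verdict.
The state is a dict: "clock": time; "joint_pos": joint angles; "joint_velocities": joint speeds; "tau": joint torques, N m; "position": TCP position; "ee_rot": TCP orientation; "ft_force": force on the tool from outside, world axes, zero at the start; "torque": the same for the moment, N m; "grip_width": opening from 0.0 (shut) to 1.0 (fully open).
Only numpy, scipy, OpenCV 4.12 (cv2) and the standard library are available. Lean on these libraries where they do the work, as an engineer would, in place of code of your own. Each camera call takes 0.05 s, during which the arm holds its last target. There are 200 camera calls.

## Task

Take the red-handled plug gauge from its blue holder and try it, pin straight down, in the hole of each aluminium block in the grey fixture, the left one first, then the right: in the good block it goes fully home to its collar, in the other it stops part-way, and it must never be forced (keep well under 30 N). Then stand the gauge back fully in its holder, set the good block upright and flat in the green tray, and leave the bad block in its nest. Leave the glassware behind undisturbed.

Things in the scene. Friction and masses are not known exactly. Their poses are not given: they have to be found in the camera images.
- gauge: plug gauge hanging upright in the holder, 0.1 kg, 78 mm long: round steel pin, 16 mm wide, 28 mm long, its end chamfered; above it a collar 28 mm wide, 4 mm thick (28 to 32 mm above the pin end); above that a square red handle 18 x 18 mm (32 to 78 mm above the pin end). Origin at the pin end, z along the axis up to the handle, x and y square to the handle flats
- gauge_tip (a point): the pin's lower end, on the gauge's axis (same as the gauge's origin)
- block_a: one of two loose aluminium blocks that look exactly alike, 44 x 44 x 38 mm high, about 0.2 kg, each standing in one nest of the fixture (which in which changes). Origin at the centre of the underside, z up, x and y square to the sides. The hole of one of the two (not told, cannot be seen) is tight below the first 14 mm: there the gauge stops; in the other it goes down to its collar
- block_b: one of two loose aluminium blocks that look exactly alike, 44 x 44 x 38 mm high, about 0.2 kg, each standing in one nest of the fixture (which in which changes). Origin at the centre of the underside, z up, x and y square to the sides. The hole of one of the two (not told, cannot be seen) is tight below the first 14 mm: there the gauge stops; in the other it goes down to its collar
- block_a_mouth (a point): centre of the hole in the top face of block_a, 38 mm above its underside; the hole is round, 17 mm wide, 32 mm deep, with a 1 mm chamfer
- block_b_mouth (a point): centre of the hole in the top face of block_b, 38 mm above its underside; the hole is round, 17 mm wide, 32 mm deep, with a 1 mm chamfer
- fixture: fixed grey plate 80 x 180 mm with two square nests 55 mm either side of its centre along y; nest walls reach 18 mm above the bench, 1.5 mm play round each block, whose underside is 12 mm above the bench on a black sprung floor: it stays up to about 4 N of push, then sinks 1 mm per 2 N, at most 5 mm, then rigid. Origin at the centre of the underside; +y roughly to the robot left: left nest at y = +55 mm
- holder: fixed gauge holder: blue block 58 x 58 mm on a dark steel foot 90 x 90 mm, top 38 mm above the bench, with a vertical 19 mm round hole, chamfered 2 mm. The gauge hangs in it by its collar, so that the pin's end is 28 mm below the top. Origin at the centre of the underside, z up
- holder_mouth (a point): centre of the hole in the holder's top face, 38 mm above the bench
- tray: fixed green open tray 125 x 125 mm outside, walls 4 mm thick and 14 mm high, floor about 5 mm thick. Origin at the centre of the underside, z up
- beaker: bystander: clear beaker, 59 x 65 mm, 70 mm high, origin under its centre, z up
- vial: bystander: small vial with black cap, 21 mm across, 52 mm high, origin under its centre, z up
- dish: bystander: clear shallow round dish, 64 mm across, 16 mm high, origin under its centre, z up
There are look-alikes about, which are no part of the job. There is more than one size of the tray; the job needs the middle-sized. What is shaped like the holder but pink or turquoise is not meant.

How it is judged:
On the way, in this order (a step that is already met when the one before it is completed fails the run):
1. the gauge has been tried in the left block: fully home (collar within 2 mm of the block) if it is the good one, down to the tight place (within 1.5 mm) if it is the bad one (((y of block_a in the frame of fixture above 0.03 m and (z of gauge_tip in the frame of block_a between 0 and 0.012 m and x of gauge_tip in the frame of block_a between -0.003 and 0.003 m and y of gauge_tip in the frame of block_a between -0.003 and 0.003 m and angle between the z axis of gauge and the z axis of block_a, either way round below 0.12 rad)) or (y of block_b in the frame of fixture above 0.03 m and (z of gauge_tip in the frame of block_b between 0 and 0.0255 m and x of gauge_tip in the frame of block_b between -0.003 and 0.003 m and y of gauge_tip in the frame of block_b between -0.003 and 0.003 m and angle between the z axis of gauge and the z axis of block_b, either way round below 0.12 rad)))), for 0.1 s.
2. after that the gauge has been tried in the right block in the same way (((y of block_a in the frame of fixture below -0.03 m and (z of gauge_tip in the frame of block_a between 0 and 0.012 m and x of gauge_tip in the frame of block_a between -0.003 and 0.003 m and y of gauge_tip in the frame of block_a between -0.003 and 0.003 m and angle between the z axis of gauge and the z axis of block_a, either way round below 0.12 rad)) or (y of block_b in the frame of fixture below -0.03 m and (z of gauge_tip in the frame of block_b between 0 and 0.0255 m and x of gauge_tip in the frame of block_b between -0.003 and 0.003 m and y of gauge_tip in the frame of block_b between -0.003 and 0.003 m and angle between the z axis of gauge and the z axis of block_b, either way round below 0.12 rad)))), for 0.1 s.
At the end, for the whole second after the job is handed in: The good block stands flat on the tray's floor, wholly inside its walls (centre within 36 mm of the tray's centre along each side); the bad block stands in its nest within 8 mm of where it was, upright; the gauge stands upright in its holder, collar within 3 mm of the top; all released and at rest (x of block_a in the frame of tray between -0.036 and 0.036 m and y of block_a in the frame of tray between -0.036 and 0.036 m and height (world z) of block_a below 0.009 m and angle between each of block_a, gauge's own z axis and vertical below 0.1 rad and linear speed of each of block_a, block_b, gauge below 0.02 m/s and distance of block_b from where it was at the start of the episode below 0.008 m and angle between block_b's own z axis and vertical below 0.08 rad and horizontal distance between gauge_tip and holder_mouth below 0.004 m and z of gauge_tip in the frame of holder_mouth below -0.025 m); the robot touches nothing.
It fails at once if the gauge is forced: pressed on a block with more than 30 N (contact force between gauge and block_a above 30 N or contact force between gauge and block_b above 30 N).
It fails at once if the beaker is shifted by more than 20 mm or tipped over (distance of beaker from where it was at the start of the episode above 0.02 m or angle between beaker's own z axis and vertical above 0.4 rad).
It fails at once if the vial is shifted by more than 20 mm or tipped over (distance of vial from where it was at the start of the episode above 0.02 m or angle between vial's own z axis and vertical above 0.4 rad).
It fails at once if the dish is shifted by more than 20 mm or tipped over (distance of dish from where it was at the start of the episode above 0.02 m or angle between dish's own z axis and vertical above 0.4 rad).
It also fails if it takes over 64 s, if anything falls off the work surface, if the arm or the gripper's body presses on something with over 40 N, if the wrist force passes 120 N, or if a joint passes its speed limit or range.

## Working session

There is one attempt and no reset: what is moved stays moved. The work goes in short steps, Python scripts to look and compute and a tool call to move; the robot and the scene stay as the last step left them, time stands still between calls to the robot, and variables do not carry over. Pictures are saved under pics/ and viewed, about 8 in all and at most 12, crops included, and the job is handed in when it is done.

Besides the shell and the picture viewer there is one more tool, called as name(argument=value, ...), one argument or row to a line, values as JSON. move_arm: Moves the arm, as the interface text tells. Its arguments: {"type":"object","properties":{"moves":{"type":"array","items":{"type":"array"}},"squeeze":{"type":"number"}},"required":["moves"]}

```bash
mkdir -p pics; ls
python3 - <<'E'
from workcell import *
import cv2
print(get_obs())
for n in("scene","side","wrist"):
    cv2.imwrite(f"pics/{n}0.png",camera(n)[:,:,::-1]); print(n,camera_info(n))
E
```

```text
pics
{'clock': 0.0, 'joint_pos': array([ 1.22541124,  0.33288788, -0.06470234,  1.46095736,  0.02160166,
        1.34988707, -0.08851367]), 'joint_velocities': array([-0.00050851,  0.00028753,  0.00014821, -0.0003647 ,  0.00109192,
        0.00032462,  0.00189186]), 'tau': array([-1.08204618e-03, -6.25455880e+01,  4.83110652e-02, -3.91613674e+01,
        1.60372298e-02,  9.80706769e-03, -2.19768327e-05]), 'position': array([ 0.19813089, -0.59236412,  0.23049828]), 'ee_rot': array([ 9.87003389e-01,  1.60697820e-01, -1.49314770e-04, -7.06418186e-04]), 'ft_force': array([ 0.2684017 ,  0.47030661, -0.28582073]), 'torque': array([-0.01787965,  0.03158228,  0.06906336]), 'grip_width': 1.004063711816399}
scene {'fx': 509.78049279088714, 'fy': 509.78049279088714, 'cx': 323.25594831430396, 'cy': 245.49375816474537, 'D': array([-0.13903892,  0.        ,  0.        ,  0.        ,  0.        ]), 'origin': array([-0.35940211,  0.3837605 ,  1.23061613]), 'rotation': array([-0.43139045,  0.82739161, -0.31436398,  0.17464446])}
side {'fx': 499.2218267169067, 'fy': 499.2218267169067, 'cx': 326.499429901706, 'cy': 229.9773533283817, 'D': array([0.00163573, 0.        , 0.        , 0.        , 0.        ]), 'origin': array([0.04536251, 0.62890706, 0.93942341]), 'rotation': array([-0.25480243,  0.87751299, -0.39193617,  0.1069239 ])}
wrist {'fx': 388.84828543448515, 'fy': 388.84828543448515, 'cx': 321.30400497135935, 'cy': 239.14843035529032, 'D': array([-0.04256994,  0.        ,  0.        ,  0.        ,  0.        ]), 'origin': array([ 0.26398013, -0.56946226,  0.37359552]), 'rotation': array([ 0.80384903, -0.57830959, -0.08219797,  0.11237547])}
```

View pics/scene0.png

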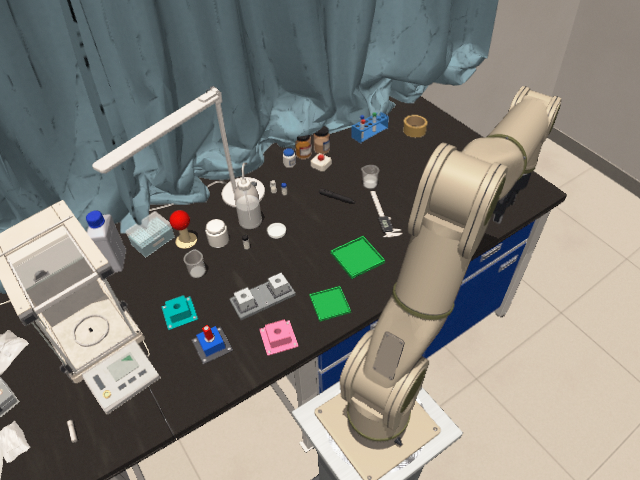

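View pics/side0.png

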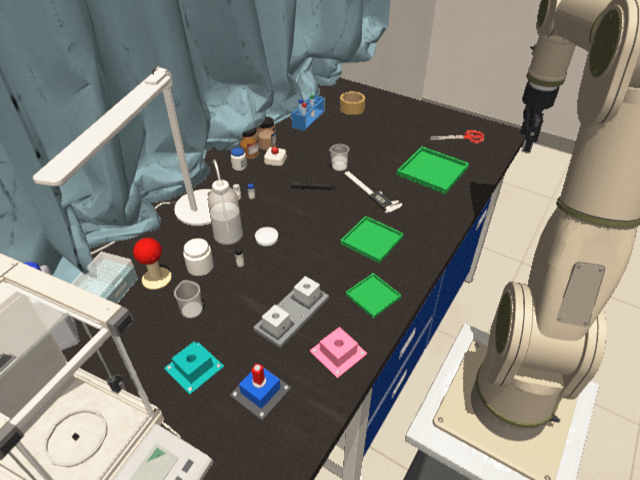

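Side view. Gauge: red handle in the blue holder (258,375). It could be confused with the red ball on a stand (147,250) or the red cap (275,152). Holders: blue (260,388), pink (338,348), turquoise (193,365). Trays: (433,168), (372,238), (373,295). Blocks: (275,316) and (306,290). Next I measure them and check with an enlarged crop.

```bash
cat > h.py <<'E'
import numpy as np, cv2
from workcell import *
from scipy.spatial.transform import Rotation as R
def ray(ci,p):
    K=np.array([[ci['fx'],0,ci['cx']],[0,ci['fy'],ci['cy']],[0,0,1]])
    u=cv2.undistortPoints(np.array([[p]],float),K,ci['D'])[0,0]
    return R.from_quat(ci['rotation']).apply([u[0],u[1],1])
def pt(ci,p,z):
    d=ray(ci,p);o=ci['origin'];return (o+d*(z-o[2])/d[2]).round(4)
def proj(ci,P):
    r=R.from_quat(ci['rotation']).inv();K=np.array([[ci['fx'],0,ci['cx']],[0,ci['fy'],ci['cy']],[0,0,1]])
    return cv2.projectPoints(np.array(P,float).reshape(-1,3),r.as_rotvec(),-r.apply(ci['origin']),K,ci['D'])[0][:,0].round(1)
E
python3 - <<'E'
from h import *
S=camera_info("side")
for n,p,z in[("gauge top",(258,367),.084),("blkL",(275,316),.05),("blkR",(306,290),.05),("holder",(260,383),.038),("beaker",(189,312),0),("vial",(239,264),0),("dish",(266,237),.01)]: print(n,pt(S,p,z))
for n,q in dict(big=[(431,148),(468,164),(436,191),(398,169)],mid=[(368,218),(403,236),(375,260),(341,238)],small=[(374,275),(400,294),(376,315),(347,294)]).items():
    P=[pt(S,p,.014) for p in q];print(n,np.mean(P,0).round(3),[round(float(np.linalg.norm(P[i]-P[i-1])),3) for i in range(4)])
im=cv2.imread("pics/side0.png")
cv2.imwrite("pics/c1.png",cv2.resize(im[260:420,210:410],(800,640),interpolation=cv2.INTER_CUBIC)[:600])
E
```

```text
gauge top [0.4401 0.2321 0.084 ]
blkL [0.5042 0.0928 0.05  ]
blkR [ 0.4885 -0.0079  0.05  ]
holder [0.4353 0.2377 0.038 ]
beaker [0.7082 0.1626 0.    ]
vial [ 0.7098 -0.0236  0.    ]
dish [ 0.7064 -0.136   0.01  ]
big [ 0.451 -0.689  0.014] [0.177, 0.141, 0.194, 0.154]
mid [ 0.461 -0.287  0.014] [0.116, 0.118, 0.125, 0.12]
small [ 0.36  -0.112  0.014] [0.094, 0.085, 0.09, 0.091]
```

View pics/c1.png

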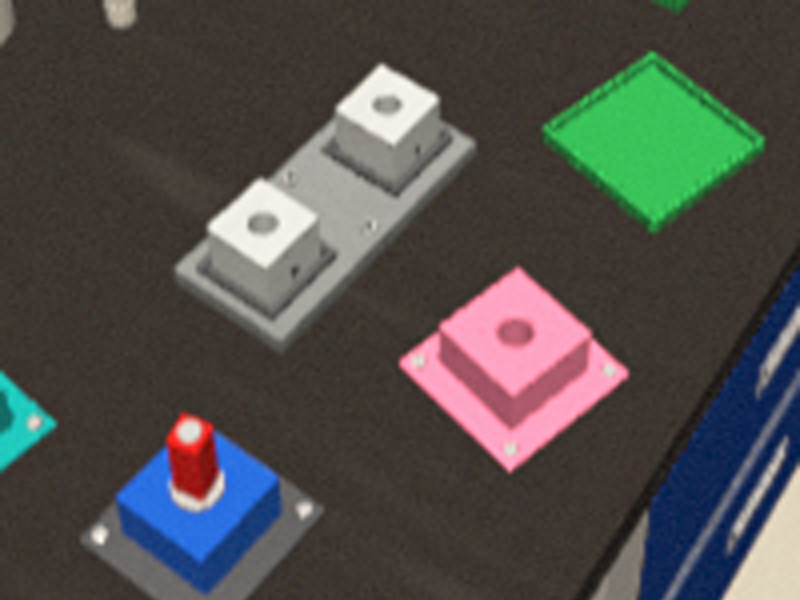

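The middle tray (372,238) measures about 120 mm against the stated 125, so that is the one; the small one is about 90 and the big one about 165. The crop shows the red square handle with its white cap in the blue holder (crop 189,432), block holes at crop (263,223) and (386,105), and the pink holder empty.

Run:
```python
from h import *
S=camera_info("side");C=camera_info("scene")
f=lambda x,y,z:pt(S,(210+x/4-.375,260+y/4-.375),z)
print("gauge",f(189,432,.088),"L",f(263,223,.05),"R",f(386,105,.05))
a,b,c=f(118,497,.038),f(207,553,.038),f(281,482,.038);print(a,b,c,"holder c",(a+c)/2)
for p,q in((a,b),(b,c)):d=q-p;print(np.degrees(np.arctan2(d[1],d[0])),np.linalg.norm(d))
d=f(263,223,.05)-f(386,105,.05);print("fix",np.degrees(np.arctan2(d[1],d[0])),np.linalg.norm(d))
for n,s,e in(("lamp tip",(97,168),(38,178)),("joint",(215,93),(160,73))):
    A=np.array([ray(C,s),-ray(S,e)]).T;k=np.linalg.lstsq(A,S['origin']-C['origin'],rcond=None)[0];print(n,C['origin']+k[0]*A[:,0],S['origin']-k[1]*A[:,1])
```

```text
gauge [0.4392 0.2362 0.088 ] L [0.5045 0.091  0.05  ] R [ 0.4954 -0.0187  0.05  ]
[0.4693 0.2617 0.038 ] [0.4131 0.2621 0.038 ] [0.4055 0.2111 0.038 ] holder c [0.4374 0.2364 0.038 ]
179.59220774343424 0.05620142346951718
-98.47582145771369 0.051563165147225004
fix 85.2579712013129 0.11007679137765598
lamp tip [0.79959599 0.30879415 0.43564689] [0.80400327 0.30933516 0.44202132]
joint [ 0.94753943 -0.10204416  0.42765175] [ 0.94986446 -0.10161953  0.43117917]
```

move_arm(
  moves=[
    [[1,0,0],[0,0,0],1],
    [[1,-1,0],[0,0,0],1],
    [[1,-1,0],[0,0,0],1],
    [[1,-1,0],[0,0,0],1],
    [[1,-1,0],[0,0,0],1],
  ],
)

```text
clock: 0.78
position: [0.2855, -0.457, 0.2311]
ee_rot: [0.987, 0.161, -0.0, -0.0]
ft_force: [1.2, -0.2, 0.7]
grip_width: 1.003
```

move_arm(
  moves=[
    [[1,-1,0],[0,0,0],1],
    [[1,-1,0],[0,0,0],1],
    [[1,-1,0],[0,0,0],1],
    [[1,-1,0],[0,0,0],1],
    [[1,-1,0],[0,0,0],1],
  ],
)

```text
clock: 1.4
position: [0.3643, -0.2989, 0.2312]
ee_rot: [0.987, 0.161, -0.0, 0.0]
ft_force: [0.2, -0.2, -0.1]
grip_width: 0.999
```

move_arm(
  moves=[
    [[0.8,-1,0],[0,0,0],1],
    [[0.8,-1,0],[0,0,0],1],
    [[0.7,-1,0],[0,0,0],1],
    [[0.6,-1,0],[0,0,0],1],
    [[0.6,-1,0],[0,0,0],1],
  ],
)

```text
clock: 2.02
position: [0.4073, -0.1527, 0.2312]
ee_rot: [0.987, 0.161, -0.0, 0.0]
ft_force: [0.7, 0.1, -0.4]
grip_width: 1.0
```

move_arm(
  moves=[
    [[0.5,-1,0],[0,0,0],1],
    [[0.5,-1,0],[0,0,0],1],
    [[0.5,-1,0],[0,0,0],1],
    [[0.5,-1,0],[0,0,0],1],
    [[0.5,-1,0],[0,0,0],1],
  ],
)

```text
clock: 2.65
position: [0.4268, -0.0145, 0.2312]
ee_rot: [0.987, 0.161, -0.0, 0.0]
ft_force: [0.1, 0.7, 0.5]
grip_width: 1.001
```

move_arm(
  moves=[
    [[0.5,-1,0],[0,0,0],0.6],
    [[0.4,-1,0],[0,0,0],0.6],
    [[0.4,-1,0],[0,0,0],0.6],
    [[0.4,-1,0],[0,0,0],0.6],
    [[0.4,-1,0],[0,0,0],0.6],
  ],
)

```text
clock: 3.28
position: [0.4369, 0.1206, 0.2312]
ee_rot: [0.987, 0.161, -0.0, 0.0]
ft_force: [0.1, 0.3, 0.7]
grip_width: 0.597
```

move_arm(
  moves=[
    [[0.2,-1,0],[0,0,9],0.6],
    [[0,-0.9,0],[0,0,9],0.6],
    [[0,-0.7,0],[0,0,5],0.6],
    [[0,0,0],[0,0,0],0.6],
  ],
)

```text
clock: 3.78
position: [0.4296, 0.1858, 0.2312]
ee_rot: [0.999, -0.038, -0.0, -0.0]
ft_force: [0.3, 0.4, -0.4]
grip_width: 0.6
```

Run:
```python
from h import *
o=get_obs();W=camera_info("wrist");im=camera("wrist");print(o['position'],R.from_quat(o['ee_rot']).as_matrix().round(3),W)
print(proj(W,[(.439,.236,.088),(.439,.236,.038)]))
cv2.imwrite("pics/w1.png",im[:,:,::-1])
```

```text
[0.4296264  0.18581658 0.23120346] [[ 0.997 -0.076 -0.   ]
 [-0.076 -0.997  0.   ]
 [-0.    -0.    -1.   ]] {'fx': 388.84828543448515, 'fy': 388.84828543448515, 'cx': 321.30400497135935, 'cy': 239.14843035529032, 'D': array([-0.04256994,  0.        ,  0.        ,  0.        ,  0.        ]), 'origin': array([0.49883128, 0.18140365, 0.37405296]), 'rotation': array([-0.67342216,  0.72595706,  0.10281593, -0.09443427])}
[[255.5 215.5]
 [264.9 203.1]]
```

View pics/w1.png

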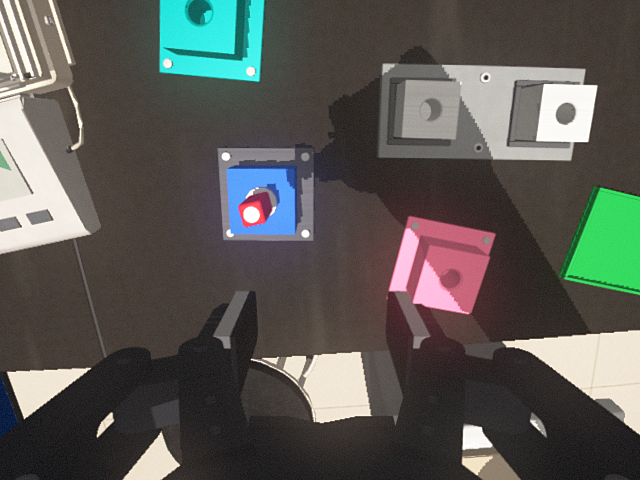

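Wrist picture: gauge cap at about (251,214), block holes at about (431,109) and (565,113), all where predicted to within 2 mm or so. The handle is turned relative to the holder, so I zoom in.

Run:
```python
import cv2,numpy as np
im=cv2.imread("pics/w1.png")
a=cv2.resize(im[180:250,220:310],None,fx=6.2,fy=6.2,interpolation=cv2.INTER_CUBIC)
b=cv2.resize(im[60:165,375:600],(558,260),interpolation=cv2.INTER_CUBIC)
b=cv2.convertScaleAbs(b,alpha=1.0)
a=a[:434,:558]
m=np.vstack([a,b[:166]]);print(a.shape,m.shape)
cv2.imwrite("pics/c2.png",m)
```

```text
(434, 558, 3) (600, 558, 3)
```

View pics/c2.png

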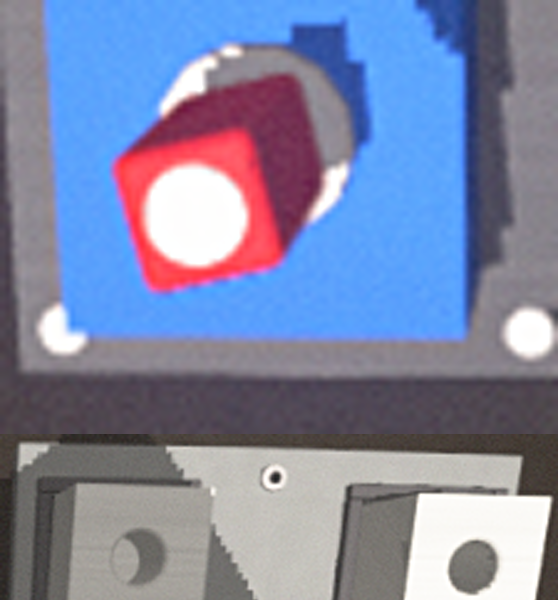

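Run:
```python
from h import *
W=camera_info("wrist")
g=lambda x,y,z:pt(W,(220+(x+.5)/6.2-.5,180+(y+.5)/6.2-.5),z)
b=lambda x,y,z:pt(W,(375+(x+.5)/2.48-.5,60+(y-434+.5)/2.476-.5),z)
print("gauge",g(197,215,.088)); q=[g(*p,.088) for p in((118,163),(245,130),(283,268),(158,290))]
for i in range(4):
    d=q[i]-q[i-1];print(np.degrees(np.arctan2(d[1],d[0])).round(1),np.linalg.norm(d).round(4))
q=[g(*p,.038) for p in((63,339),(467,338))];print("hold",q,q[1]-q[0])
L,Rr=b(137,556,.05),b(473,566,.05);d=L-Rr;print(L,Rr,np.degrees(np.arctan2(d[1],d[0])),np.linalg.norm(d))
d=b(72,485,.05)-b(210,488,.05);print(np.degrees(np.arctan2(d[1],d[0])),np.linalg.norm(d))
d=b(418,493,.05)-b(551,497,.05);print(np.degrees(np.arctan2(d[1],d[0])),np.linalg.norm(d))
```

```text
gauge [0.4404 0.2379 0.088 ]
9.9 0.0162
-79.6 0.0161
-171.5 0.0175
95.9 0.0157
hold [array([0.4134, 0.2696, 0.038 ]), array([0.4092, 0.2112, 0.038 ])] [-0.0042 -0.0584  0.    ]
[0.5073 0.0933 0.05  ] [ 0.4972 -0.0172  0.05  ] 84.77752159409167 0.11096062364640889
85.0415490805146 0.04396453115865105
85.47245121339249 0.044338358111233676
```

move_arm(
  moves=[
    [[0.26,-0.7,0],[0,0,0],0.6],
    [[0,-0.7,0],[0,0,0],0.6],
    [[0,-0.69,0],[0,0,0],0.6],
    [[0,0,1],[0,0,-6.7],0.6],
    [[0,0,1],[0,0,-6.7],0.6],
  ],
)

```text
clock: 4.45
position: [0.4411, 0.2353, 0.1806]
ee_rot: [0.997, 0.08, 0.0, 0.0]
ft_force: [0.2, 0.4, -0.6]
grip_width: 0.602
```

move_arm(
  moves=[
    [[0,0,1],[0,0,0],0.6],
    [[0,0,1],[0,0,0],0.6],
    [[0,0,0],[0,0,0],0.6],
  ],
)

```text
clock: 4.82
position: [0.4399, 0.2347, 0.1298]
ee_rot: [0.997, 0.078, -0.002, 0.001]
ft_force: [0.2, -0.9, 0.7]
grip_width: 0.599
```

Run:
```python
from h import *
o=get_obs();W=camera_info("wrist");im=camera("wrist");print(o['position'],R.from_quat(o['ee_rot']).as_euler('zyx',degrees=True))
p=o['position'];print(proj(W,[(p[0],p[1],.088),(.440,.2375,.088)]))
cv2.imwrite("pics/w2.png",im[:,:,::-1])
```

```text
[0.43990451 0.23467075 0.12981949] [ -8.93110014  -0.18056799 179.90911742]
[[323.6 270.3]
 [318.1 269.3]]
```

View pics/w2.png

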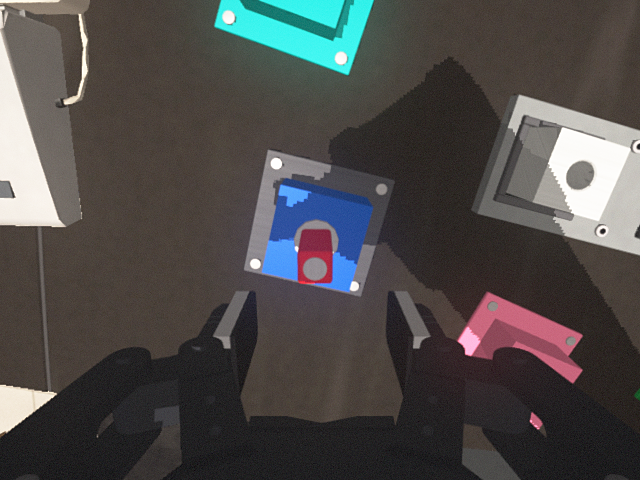

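The cap sits at (314,268), about 4 mm left of the finger centre line, and the handle flats are parallel to the pads. I shift 4 mm, go down and grip.

move_arm(
  moves=[
    [[0.03,-0.16,0.7],[0,0,0],0.6],
    [[0,0,0.8],[0,0,0],0.6],
    [[0,0,0.8],[0,0,0],0.6],
    [[0,0,0.8],[0,0,0],0.6],
    [[0,0,0],[0,0,0],0.6],
  ],
)

```text
clock: 5.5
position: [0.4396, 0.24, 0.052]
ee_rot: [0.997, 0.078, -0.002, 0.0]
ft_force: [0.5, -0.1, -0.4]
grip_width: 0.597
```

move_arm(
  moves=[
    [[0,0,0],[0,0,0],0.1],
    [[0,0,0],[0,0,0],0.0],
    [[0,0,0],[0,0,0],0.0],
    [[0,0,0],[0,0,0],0.0],
  ],
  squeeze=40,
)

```text
clock: 6.0
position: [0.4413, 0.2403, 0.0544]
ee_rot: [0.997, 0.077, 0.001, 0.0]
ft_force: [-0.3, -2.9, 6.8]
grip_width: 0.204
```

Run:
```python
from h import *
o=get_obs();print(o['position'],R.from_quat(o['ee_rot']).as_euler('zyx',degrees=True),o['ft_force'],o['grip_width'])
```

```text
[0.44129418 0.24025372 0.05440514] [-8.87309780e+00  6.77861472e-02  1.79978451e+02] [-0.34404272 -2.91506812  6.83437388] 0.2042104401050918
```

move_arm(
  moves=[
    [[0,0,-0.5],[0,0,0],0],
    [[0,0,-0.7],[0,0,0],0],
    [[0,0,-0.7],[0,0,0],0],
    [[0,0,-0.7],[0,0,0],0],
    [[0.2,0.7,0],[0,0,0],0],
  ],
)

```text
clock: 6.62
position: [0.4487, 0.2256, 0.1212]
ee_rot: [0.997, 0.079, 0.001, -0.001]
ft_force: [0.4, -0.1, -1.4]
grip_width: 0.2
```

move_arm(
  moves=[
    [[0.3,1,0],[0,0,0],0],
    [[0.3,1,0],[0,0,0],0],
    [[0.3,1,0],[0,0,0],0],
    [[0.3,1,0],[0,0,0],0],
    [[0.28,1,0],[0,0,0],0],
  ],
)

```text
clock: 7.25
position: [0.5047, 0.1055, 0.1198]
ee_rot: [0.997, 0.078, 0.0, -0.0]
ft_force: [-0.6, 0.6, -1.2]
grip_width: 0.205
```

move_arm(
  moves=[
    [[0,0.5,0],[0,0,0],0],
    [[0,0,0],[0,0,0],0],
    [[0,0,0],[0,0,0],0],
  ],
)

```text
clock: 7.62
position: [0.5058, 0.095, 0.1191]
ee_rot: [0.997, 0.078, 0.0, -0.0]
ft_force: [0.3, 0.6, -1.0]
grip_width: 0.205
```

Run:
```python
from h import *
o=get_obs();W=camera_info("wrist");im=camera("wrist");p=o['position'];print(p,R.from_quat(o['ee_rot']).as_euler('zyx',degrees=True),o['ft_force'],o['grip_width'])
print(proj(W,[(p[0],p[1],p[2]-.0444),(.507,.093,.05)]))
im=im[:,:,::-1];cv2.imwrite("pics/w3f.png",im)
s=camera("side")[:,:,::-1];cv2.imwrite("pics/s3f.png",s)
a=cv2.resize(im[150:310,230:420],(665,560),interpolation=cv2.INTER_CUBIC)
cv2.imwrite("pics/w3.png",a)
```

```text
[0.5057841  0.09496652 0.11905823] [-8.96793604e+00  9.52131107e-03 -1.79985191e+02] [ 0.25833311  0.5616528  -0.9685438 ] 0.20485028180634773
[[323.7 268.8]
 [327.2 252.3]]
```

View pics/w3.png

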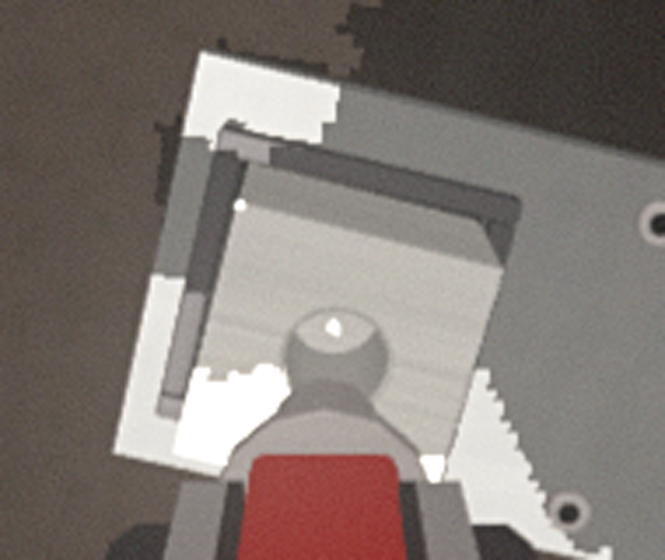

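The hole centre at crop (337,357) agrees with (0.507, 0.0935). The pin's far rim is at crop y≈378, and the collar spans x 222–428 with its far edge at y≈408. I compute these for several gauge offsets in the hand.

Run:
```python
from h import *
W=camera_info("wrist");o=get_obs();T=R.from_quat(o['ee_rot']);p=o['position']
t=np.linspace(0,2*np.pi,180)
def ring(c,r,z,tool=True):
    P=[c+r*np.array([np.cos(a),np.sin(a),0]) for a in t] if not tool else [p+T.apply([c[0]+r*np.cos(a),c[1]+r*np.sin(a),z]) for a in t]
    q=(proj(W,P)-[230,150])*3.5; return q[:,0].min().round(),q[:,0].max().round(),q[:,1].min().round()
for ox in(0,-.001,-.002,-.003): print(ox,"tip r8 z+1mm",ring((ox,0),.008,.0434),"tip r7",ring((ox,0),.007,.0444),"collar bot",ring((ox,0),.014,.0164),"top",ring((ox,0),.014,.0124))
for c in((.507,.093),(.507,.094),(.508,.0935),(.506,.0935)): print(c,ring(np.array([*c,.05]),.0095,0,False),ring(np.array([*c,.049]),.0085,0,False))
im=cv2.imread("pics/w3f.png");s=cv2.imread("pics/s3f.png");S=camera_info("side")
print(proj(S,[(p[0],p[1],.075),(.507,.0935,.05)]))
a=cv2.resize(im[225:285,295:360],(520,480),interpolation=cv2.INTER_CUBIC)
b=cv2.resize(s[280:340,250:285],(280,480),interpolation=cv2.INTER_CUBIC)
cv2.imwrite("pics/w3z.png",cv2.convertScaleAbs(np.hstack([a,b]),alpha=1.3))
```

```text
0 tip r8 z+1mm (np.float64(273.0), np.float64(383.0), np.float64(366.0)) tip r7 (np.float64(280.0), np.float64(376.0), np.float64(370.0)) collar bot (np.float64(218.0), np.float64(439.0), np.float64(388.0)) top (np.float64(216.0), np.float64(442.0), np.float64(399.0))
-0.001 tip r8 z+1mm (np.float64(273.0), np.float64(383.0), np.float64(372.0)) tip r7 (np.float64(280.0), np.float64(376.0), np.float64(377.0)) collar bot (np.float64(218.0), np.float64(439.0), np.float64(396.0)) top (np.float64(216.0), np.float64(442.0), np.float64(407.0))
-0.002 tip r8 z+1mm (np.float64(273.0), np.float64(383.0), np.float64(379.0)) tip r7 (np.float64(280.0), np.float64(376.0), np.float64(383.0)) collar bot (np.float64(219.0), np.float64(439.0), np.float64(404.0)) top (np.float64(216.0), np.float64(442.0), np.float64(415.0))
-0.003 tip r8 z+1mm (np.float64(273.0), np.float64(383.0), np.float64(385.0)) tip r7 (np.float64(280.0), np.float64(375.0), np.float64(390.0)) collar bot (np.float64(219.0), np.float64(439.0), np.float64(411.0)) top (np.float64(216.0), np.float64(441.0), np.float64(422.0))
(0.507, 0.093) (np.float64(282.0), np.float64(398.0), np.float64(302.0)) (np.float64(288.0), np.float64(392.0), np.float64(307.0))
(0.507, 0.094) (np.float64(276.0), np.float64(392.0), np.float64(302.0)) (np.float64(282.0), np.float64(386.0), np.float64(306.0))
(0.508, 0.0935) (np.float64(280.0), np.float64(396.0), np.float64(296.0)) (np.float64(286.0), np.float64(390.0), np.float64(300.0))
(0.506, 0.0935) (np.float64(278.0), np.float64(394.0), np.float64(308.0)) (np.float64(284.0), np.float64(387.0), np.float64(312.0))
[[273.2 309.2]
 [273.8 315.6]]
```

View pics/w3z.png

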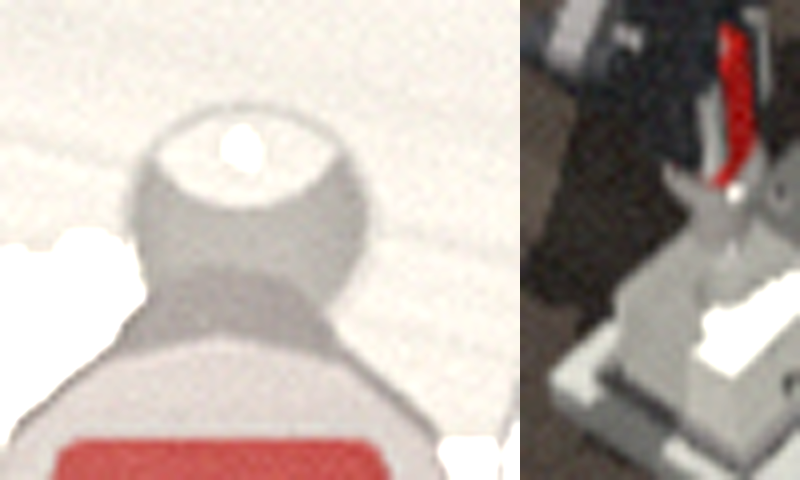

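move_arm(
  moves=[
    [[0.1,0.055,0],[0,0,0],0],
    [[0,0,0.4],[0,0,0],0],
    [[0,0,0.4],[0,0,0],0],
    [[0,0,0.1],[0,0,0],0],
    [[0,0,0],[0,0,0],0],
  ],
)

```text
clock: 8.35
position: [0.5087, 0.0929, 0.096]
ee_rot: [0.997, 0.078, -0.0, -0.0]
ft_force: [-0.4, -0.2, -0.5]
grip_width: 0.205
```

move_arm(
  moves=[
    [[0,0,0.1],[0,0,0],0],
    [[0,0,0.1],[0,0,0],0],
    [[0,0,0],[0,0,0],0],
  ],
)

```text
clock: 8.72
position: [0.5087, 0.0929, 0.0912]
ee_rot: [0.997, 0.078, -0.0, 0.0]
ft_force: [-1.3, 0.4, -1.2]
grip_width: 0.2
```

move_arm(
  moves=[
    [[0,0,0.1],[0,0,0],0],
    [[0,0,0.1],[0,0,0],0],
    [[0,0,0.1],[0,0,0],0],
    [[0,0,0],[0,0,0],0],
  ],
)

```text
clock: 9.22
position: [0.5088, 0.0928, 0.0835]
ee_rot: [0.997, 0.078, -0.0, 0.0]
ft_force: [-1.1, 0.4, -0.4]
grip_width: 0.199
```

move_arm(
  moves=[
    [[0,0,0.08],[0,0,0],0],
    [[0,0,0.08],[0,0,0],0],
    [[0,0,0],[0,0,0],0],
    [[0,0,0],[0,0,0],0],
  ],
)

```text
clock: 9.72
position: [0.509, 0.0928, 0.08]
ee_rot: [0.997, 0.078, 0.0, 0.0]
ft_force: [-1.8, -0.9, 2.6]
grip_width: 0.206
```

move_arm(
  moves=[
    [[0,0,0.06],[0,0,0],0],
    [[0,0,0],[0,0,0],0],
    [[0,0,0],[0,0,0],0],
  ],
)

```text
clock: 10.1
position: [0.509, 0.0928, 0.0785]
ee_rot: [0.997, 0.078, 0.0, 0.0]
ft_force: [-3.4, 0.3, 5.9]
grip_width: 0.206
```

move_arm(
  moves=[
    [[0,0,0.06],[0,0,0],0],
    [[0,0,0],[0,0,0],0],
    [[0,0,0],[0,0,0],0],
  ],
)

```text
clock: 10.48
position: [0.5091, 0.0929, 0.0772]
ee_rot: [0.997, 0.078, 0.0, 0.0]
ft_force: [-2.9, -0.8, 8.4]
grip_width: 0.209
```

At 8.4 N the gauge has stopped 14 mm deep and the floor is sinking 1 mm per 2 N, so the left block looks like the bad one. I withdraw and go to the right block.

move_arm(
  moves=[
    [[0,0,-0.4],[0,0,0],0],
    [[0,0,-0.4],[0,0,0],0],
    [[0,0,-0.4],[0,0,0],0],
    [[0,0,-0.4],[0,0,0],0],
    [[0,0,0],[0,0,0],0],
  ],
)

```text
clock: 11.1
position: [0.5094, 0.0928, 0.1177]
ee_rot: [0.997, 0.077, 0.001, 0.0]
ft_force: [-0.2, -0.6, -1.6]
grip_width: 0.205
```

move_arm(
  moves=[
    [[-0.26,0.95,0],[0,0,0],0],
    [[-0.26,0.95,0],[0,0,0],0],
    [[-0.26,0.95,0],[0,0,0],0],
    [[-0.26,0.95,0],[0,0,0],0],
    [[-0.07,0.46,0],[0,0,0],0],
  ],
)

```text
clock: 11.72
position: [0.4976, -0.0181, 0.1165]
ee_rot: [0.997, 0.077, -0.0, 0.0]
ft_force: [-0.5, 0.3, -1.7]
grip_width: 0.21
```

move_arm(
  moves=[
    [[0,0,0],[0,0,0],0],
    [[0,0,0],[0,0,0],0],
  ],
)

```text
clock: 11.98
position: [0.498, -0.0155, 0.1168]
ee_rot: [0.997, 0.078, 0.0, -0.0]
ft_force: [0.3, 0.9, -0.7]
grip_width: 0.204
```

Run:
```python
from h import *
o=get_obs();W=camera_info("wrist");im=camera("wrist");p=o['position'];print(p,o['ft_force'],o['grip_width'])
im=im[:,:,::-1];cv2.imwrite("pics/w4f.png",im)
t=np.linspace(0,6.28,90);f=lambda q:((q-[295,225])*8)
for c in((.4965,-.0165),(.4972,-.0165),(.498,-.0165)):
    q=f(proj(W,[(c[0]+.0085*np.cos(a),c[1]+.0085*np.sin(a),.049) for a in t]));print(c,q.min(0),q.max(0))
T=R.from_quat(o['ee_rot'])
for z in(.0428,.0444,.046):
  q=f(proj(W,[p+T.apply([-.0016+.007*np.cos(a),.0002+.007*np.sin(a),z]) for a in t]));print(z,q.min(0),q.max(0))
cv2.imwrite("pics/w4.png",cv2.convertScaleAbs(cv2.resize(im[225:285,295:360],(520,480),interpolation=cv2.INTER_CUBIC),alpha=1))
```

```text
[ 0.49804802 -0.01552328  0.1168193 ] [ 0.32759094  0.86246872 -0.71717478] 0.2038762285561592
(0.4965, -0.0165) [119.2 143.2] [357.6 368.8]
(0.4972, -0.0165) [120.8 134.4] [359.2 360. ]
(0.498, -0.0165) [122.4 123.2] [360.8 349.6]
0.0428 [123.2 277.6] [342.4 484. ]
0.0444 [123.2 269.6] [341.6 474.4]
0.046 [124.  261.6] [340.8 464.8]
```

View pics/w4.png

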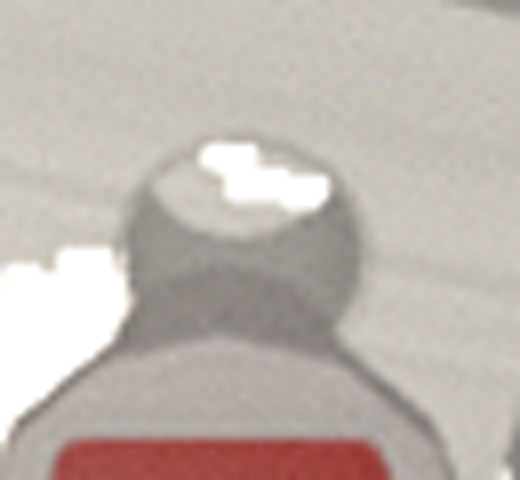

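The hole spans zoom x 125–360 with its top at 132, which puts it at (0.4973, -0.0167); the pin is within 1 mm of it.

move_arm(
  moves=[
    [[0.02,0.03,0.3],[0,0,0],0],
    [[0,0,0.3],[0,0,0],0],
    [[0,0,0.25],[0,0,0],0],
    [[0,0,0.1],[0,0,0],0],
    [[0,0,0.1],[0,0,0],0],
  ],
)

```text
clock: 12.65
position: [0.4985, -0.0172, 0.0904]
ee_rot: [0.997, 0.078, -0.0, -0.0]
ft_force: [-1.5, 0.1, -1.3]
grip_width: 0.199
```

move_arm(
  moves=[
    [[0,0,0],[0,0,0],0],
    [[0,0,0.1],[0,0,0],0],
    [[0,0,0.1],[0,0,0],0],
    [[0,0,0],[0,0,0],0],
  ],
)

```text
clock: 13.15
position: [0.4984, -0.0173, 0.0853]
ee_rot: [0.997, 0.078, -0.0, -0.0]
ft_force: [0.3, 0.3, -2.5]
grip_width: 0.202
```

move_arm(
  moves=[
    [[0,0,0.1],[0,0,0],0],
    [[0,0,0.1],[0,0,0],0],
    [[0,0,0],[0,0,0],0],
  ],
)

```text
clock: 13.52
position: [0.4984, -0.0174, 0.0803]
ee_rot: [0.997, 0.078, -0.0, -0.0]
ft_force: [-0.7, 0.7, -2.7]
grip_width: 0.199
```

move_arm(
  moves=[
    [[0,0,0.08],[0,0,0],0],
    [[0,0,0.08],[0,0,0],0],
    [[0,0,0],[0,0,0],0],
  ],
)

```text
clock: 13.9
position: [0.4985, -0.0174, 0.0764]
ee_rot: [0.997, 0.078, -0.0, 0.0]
ft_force: [-0.4, 0.6, -0.7]
grip_width: 0.204
```

move_arm(
  moves=[
    [[0,0,0.1],[0,0,0],0],
    [[0,0,0.1],[0,0,0],0],
    [[0,0,0.1],[0,0,0],0],
    [[0,0,0],[0,0,0],0],
  ],
)

```text
clock: 14.4
position: [0.4985, -0.0174, 0.0688]
ee_rot: [0.997, 0.078, -0.0, 0.0]
ft_force: [-0.7, 0.6, -0.9]
grip_width: 0.208
```

move_arm(
  moves=[
    [[0,0,0.08],[0,0,0],0],
    [[0,0,0.06],[0,0,0],0],
    [[0,0,0],[0,0,0],0],
    [[0,0,0],[0,0,0],0],
  ],
)

```text
clock: 14.9
position: [0.4987, -0.0173, 0.0658]
ee_rot: [0.997, 0.078, 0.0, 0.0]
ft_force: [-1.5, 0.4, 3.4]
grip_width: 0.209
```

move_arm(
  moves=[
    [[0,0,0.05],[0,0,0],0],
    [[0,0,0],[0,0,0],0],
    [[0,0,0],[0,0,0],0],
  ],
)

```text
clock: 15.28
position: [0.4987, -0.0173, 0.0645]
ee_rot: [0.997, 0.078, 0.0, 0.0]
ft_force: [-2.9, -0.2, 6.7]
grip_width: 0.203
```

move_arm(
  moves=[
    [[0,0,-0.4],[0,0,0],0],
    [[0,0,-0.5],[0,0,0],0],
    [[0,0,-0.5],[0,0,0],0],
    [[0,0,-0.5],[0,0,0],0],
    [[0,0,-0.4],[0,0,0],0],
  ],
)

```text
clock: 15.9
position: [0.4987, -0.0174, 0.1228]
ee_rot: [0.997, 0.077, 0.0, 0.0]
ft_force: [0.2, -0.4, -0.3]
grip_width: 0.202
```

move_arm(
  moves=[
    [[-0.06,-0.98,0],[0,0,0],0],
    [[-0.06,-1,0],[0,0,0],0],
    [[-0.06,-1,0],[0,0,0],0],
    [[-0.06,-1,0],[0,0,0],0],
    [[-0.06,-1,0],[0,0,0],0],
  ],
)

```text
clock: 16.52
position: [0.4717, 0.1052, 0.1221]
ee_rot: [0.997, 0.077, 0.0, 0.0]
ft_force: [0.5, 0.4, -1.9]
grip_width: 0.204
```

move_arm(
  moves=[
    [[-0.06,-1,0],[0,0,0],0],
    [[-0.06,-1,0],[0,0,0],0],
    [[-0.06,-1,0],[0,0,0],0],
    [[-0.06,-1,0],[0,0,0],0],
    [[-0.06,-1,0],[0,0,0],0],
  ],
)

```text
clock: 17.15
position: [0.445, 0.2275, 0.1221]
ee_rot: [0.997, 0.077, 0.0, 0.0]
ft_force: [0.7, 0.4, -1.0]
grip_width: 0.206
```

move_arm(
  moves=[
    [[-0.06,-0.5,0],[0,0,0],0],
    [[0,0,0],[0,0,0],0],
    [[0,0,0],[0,0,0],0],
  ],
)

```text
clock: 17.52
position: [0.4421, 0.2379, 0.1217]
ee_rot: [0.997, 0.077, -0.0, 0.0]
ft_force: [-0.3, -0.5, -0.6]
grip_width: 0.203
```

Run:
```python
from h import *
o=get_obs();W=camera_info("wrist");im=camera("wrist");p=o['position'];print(p,o['ft_force'],o['grip_width'])
im=im[:,:,::-1];cv2.imwrite("pics/w5f.png",im)
t=np.linspace(0,6.28,90);f=lambda q:((q-[280,205])*6)
for c in((.4402,.2385),):
    q=f(proj(W,[(c[0]+.0115*np.cos(a),c[1]+.0115*np.sin(a),.038) for a in t]));print(c,q.min(0),q.max(0))
T=R.from_quat(o['ee_rot'])
q=f(proj(W,[p+T.apply([-.0016+.007*np.cos(a),.0002+.007*np.sin(a),.0444]) for a in t]));print(q.min(0),q.max(0))
cv2.imwrite("pics/w5.png",cv2.convertScaleAbs(cv2.resize(im[205:285,280:370],(540,480),interpolation=cv2.INTER_CUBIC),alpha=1))
```

```text
[0.44210998 0.23788896 0.12170008] [-0.26894787 -0.5282679  -0.56570656] 0.20318872641296215
(0.4402, 0.2385) [137.4 154.8] [363.6 370.2]
[182.4 322.2] [345.6 475.8]
```

View pics/w5.png

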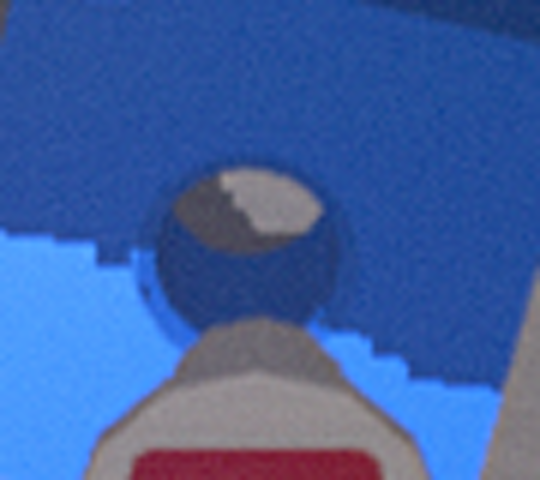

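The holder hole's outer rim spans zoom x 133–355 with its top at 155, under 2 mm from the aim; I correct by 1.5 mm and lower the gauge.

move_arm(
  moves=[
    [[0,-0.06,0.5],[0,0,0],0],
    [[0,0,0.5],[0,0,0],0],
    [[0,0,0.5],[0,0,0],0],
    [[0,0,0.2],[0,0,0],0],
    [[0,0,0],[0,0,0],0],
  ],
)

```text
clock: 18.2
position: [0.4412, 0.2404, 0.0789]
ee_rot: [0.997, 0.078, -0.0, 0.0]
ft_force: [0.4, -0.5, -1.5]
grip_width: 0.206
```

move_arm(
  moves=[
    [[0,0,0.3],[0,0,0],0],
    [[0,0,0.3],[0,0,0],0],
    [[0,0,0.3],[0,0,0],0],
    [[0,0,0.1],[0,0,0],0],
    [[0,0,0],[0,0,0],0],
  ],
)

```text
clock: 18.82
position: [0.4415, 0.2403, 0.0544]
ee_rot: [0.997, 0.078, -0.0, 0.0]
ft_force: [-2.3, -2.9, 3.7]
grip_width: 0.208
```

move_arm(
  moves=[
    [[0,0,0],[0,0,0],0.5],
    [[0,0,0],[0,0,0],0.6],
    [[0,0,0],[0,0,0],0.6],
    [[0,0,-0.8],[0,0,0],0.6],
    [[0,0,-1],[0,0,0],0.7],
  ],
)

```text
clock: 19.45
position: [0.4413, 0.2407, 0.1007]
ee_rot: [0.997, 0.078, -0.0, -0.0]
ft_force: [0.6, -0.6, -0.3]
grip_width: 0.701
```

move_arm(
  moves=[
    [[0,0,-1],[0,0,0],0.8],
    [[0,0,-0.6],[0,0,0],0.8],
    [[0.2,1,0],[0,0,0],0.8],
    [[0.2,1,0],[0,0,0],0.8],
    [[0.2,1,0],[0,0,0],0.8],
  ],
)

```text
clock: 20.08
position: [0.4681, 0.1679, 0.1398]
ee_rot: [0.997, 0.078, 0.0, 0.0]
ft_force: [1.4, -0.4, -0.2]
grip_width: 0.801
```

move_arm(
  moves=[
    [[0,1,0],[0,0,0],0.8],
    [[0,1,0],[0,0,0],0.8],
    [[0,1,0],[0,0,0],0.8],
    [[0,1,0],[0,0,0],0.8],
    [[0,1,0],[0,0,0],0.8],
  ],
)

```text
clock: 20.7
position: [0.4873, 0.0444, 0.1398]
ee_rot: [0.997, 0.078, 0.0, 0.0]
ft_force: [-0.3, -0.7, -0.4]
grip_width: 0.799
```

move_arm(
  moves=[
    [[0,1,0],[0,0,0],0.8],
    [[0,1,0],[0,0,7],0.8],
    [[0,0,0],[0,0,7],0.8],
    [[0,0,0],[0,0,0],0.8],
    [[0,0,0],[0,0,0],0.8],
  ],
)

```text
clock: 21.32
position: [0.4949, -0.0038, 0.1395]
ee_rot: [0.999, -0.043, 0.0, 0.0]
ft_force: [-1.0, 1.2, 0.4]
grip_width: 0.805
```

Run:
```python
from h import *
o=get_obs();W=camera_info("wrist");im=camera("wrist");p=o['position'];print(p,R.from_quat(o['ee_rot']).as_matrix()[:2,:2].round(3),o['ft_force'],o['grip_width'])
print(proj(W,[(.4973,-.0167,.05),(.461,-.287,.014)]))
im=im[:,:,::-1];s=camera("side")[:,:,::-1];cv2.imwrite("pics/w6.png",im);cv2.imwrite("pics/s6.png",s)
a=cv2.resize(s[335:425,215:305],(480,480),interpolation=cv2.INTER_CUBIC)
b=cv2.resize(im[:,200:],(320,349))
m=np.zeros((480,800,3),np.uint8);m[:,:480]=a;m[:349,480:]=b;cv2.imwrite("pics/m6.png",m)
```

```text
[ 0.49493705 -0.00380379  0.13954116] [[ 0.996 -0.086]
 [-0.086 -0.996]] [-0.99773794  1.2083824   0.423324  ] 0.8046175956188496
[[343.4 237.8]
 [701.6 241.7]]
```

View pics/m6.png

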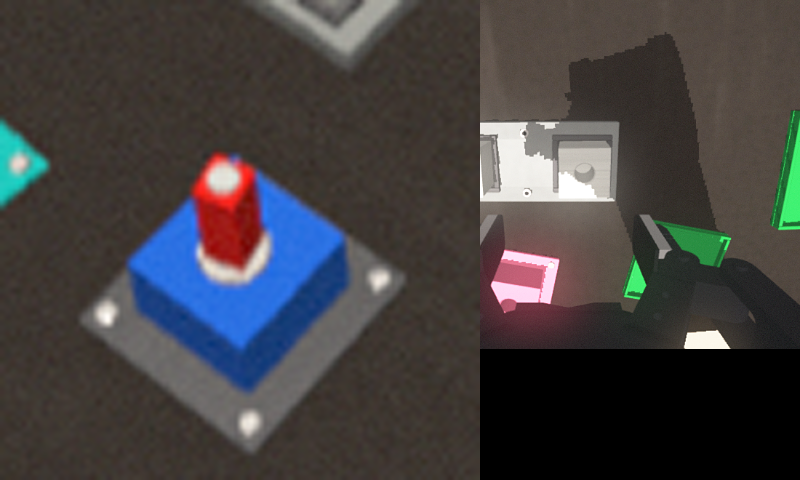

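The gauge stands seated in its holder (left half), collar on the blue top. The right block's hole is at wrist (344,236), as predicted. I move over and grip the good block.

move_arm(
  moves=[
    [[0.14,0.5,0.5],[0,0,0],0.8],
    [[0,0,1],[0,0,0],0.8],
    [[0,0,1],[0,0,0],0.8],
    [[0,0,1],[0,0,0],0.8],
    [[0,0,0],[0,0,0],0.8],
  ],
)

```text
clock: 22.05
position: [0.4958, -0.0175, 0.0497]
ee_rot: [0.999, -0.044, -0.002, -0.0]
ft_force: [0.5, -0.1, 0.8]
grip_width: 0.798
```

move_arm(
  moves=[
    [[0,0,0.5],[0,0,0],0.8],
    [[0,0,0.5],[0,0,0],0.8],
    [[0,0,0],[0,0,0],0.8],
  ],
)

```text
clock: 22.42
position: [0.4968, -0.017, 0.026]
ee_rot: [0.999, -0.044, -0.001, -0.0]
ft_force: [-0.5, -0.7, -0.4]
grip_width: 0.8
```

move_arm(
  moves=[
    [[0,0,0],[0,0,0],0.6],
    [[0,0,0],[0,0,0],0.4],
    [[0,0,0],[0,0,0],0.3],
    [[0,0,0],[0,0,0],0.3],
    [[0,0,0],[0,0,0],0.3],
  ],
  squeeze=50,
)

```text
clock: 23.05
position: [0.4977, -0.017, 0.0271]
ee_rot: [0.999, -0.045, 0.0, 0.0]
ft_force: [-0.8, 0.3, 4.5]
grip_width: 0.501
```

move_arm(
  moves=[
    [[0,0,-0.5],[0,0,0],0.3],
    [[0,0,-0.7],[0,0,0],0.3],
    [[0,0,-0.7],[0,0,0],0.3],
    [[0,0,-0.7],[0,0,0],0.3],
    [[-0.05,0.9,0],[0,0,0],0.3],
  ],
)

```text
clock: 23.68
position: [0.4954, -0.038, 0.0942]
ee_rot: [0.999, -0.043, 0.002, 0.0]
ft_force: [0.7, -0.1, -2.4]
grip_width: 0.504
```

move_arm(
  moves=[
    [[-0.05,1,0],[0,0,0],0.3],
    [[-0.05,1,0],[0,0,0],0.3],
    [[-0.05,1,0],[0,0,0],0.3],
    [[-0.05,1,0],[0,0,0],0.3],
    [[-0.05,1,0],[0,0,0],0.3],
  ],
)

```text
clock: 24.3
position: [0.4768, -0.1641, 0.0928]
ee_rot: [0.999, -0.045, 0.0, 0.0]
ft_force: [-0.3, 0.9, -1.8]
grip_width: 0.503
```

move_arm(
  moves=[
    [[-0.05,1,0],[0,0,0],0.3],
    [[-0.05,1,0],[0,0,0],0.3],
    [[-0.05,1,0],[0,0,0],0.3],
    [[-0.05,1,0],[0,0,0],0.3],
    [[-0.05,1,0],[0,0,0],0.3],
  ],
)

```text
clock: 24.92
position: [0.4593, -0.2881, 0.0928]
ee_rot: [0.999, -0.045, 0.0, 0.0]
ft_force: [1.1, 0.5, -2.5]
grip_width: 0.508
```

move_arm(
  moves=[
    [[0,0,0],[0,0,0],0.3],
    [[0,0,0],[0,0,0],0.3],
  ],
)

```text
clock: 25.18
position: [0.4597, -0.2866, 0.0924]
ee_rot: [0.999, -0.044, 0.0, -0.0]
ft_force: [0.5, -0.2, -2.0]
grip_width: 0.5
```

Run:
```python
from h import *
o=get_obs();W=camera_info("wrist");im=camera("wrist");p=o['position'];print(p,o['ft_force'],o['grip_width'])
s=cv2.imread("pics/side0.png")
print(proj(camera_info("scene"),[(.461,-.287,.014)]))
for n,i in(("side",s),("scene",cv2.imread("pics/scene0.png"))):
    h=cv2.cvtColor(i,cv2.COLOR_BGR2HSV);m=cv2.inRange(h,(50,120,60),(75,255,255))
    C=camera_info(n)
    for c in cv2.findContours(m,0,2)[0]:
        if cv2.contourArea(c)>300:
            q=cv2.boxPoints(cv2.minAreaRect(c));hull=cv2.convexHull(c)[:,0]
            P=np.array([pt(C,x,.01) for x in hull.astype(float)],np.float32);r=cv2.minAreaRect(P[:,:2]);print(n,r)
cv2.imwrite("pics/w7.png",im[:,:,::-1])
```

```text
[ 0.4596743  -0.286627    0.09237487] [ 0.45697012 -0.17826719 -1.98262294] 0.5001701378222694
[[357.8 255.7]]Traceback (most recent call last):
  File "<stdin>", line 11, in <module>
cv2.error: OpenCV(4.12.0) /io/opencv/modules/imgproc/src/convhull.cpp:143: error: (-215:Assertion failed) total >= 0 && (depth == CV_32F || depth == CV_32S) in function 'convexHull'
```

The tray centre projects to (358,256) in the scene camera, where that tray appears at about (357,257), so two cameras agree. I lower the block.

move_arm(
  moves=[
    [[0,0,0.7],[0,0,0],0.3],
    [[0,0,0.7],[0,0,0],0.3],
    [[0,0,0.7],[0,0,0],0.3],
    [[0,0,0.5],[0,0,0],0.3],
    [[0,0,0],[0,0,0],0.3],
  ],
)

```text
clock: 25.85
position: [0.4588, -0.2867, 0.0255]
ee_rot: [0.999, -0.044, -0.001, -0.001]
ft_force: [0.1, 0.4, -2.2]
grip_width: 0.502
```

move_arm(
  moves=[
    [[0,0,0.15],[0,0,0],0.3],
    [[0,0,0.15],[0,0,0],0.3],
    [[0,0,0],[0,0,0],0.3],
    [[0,0,0],[0,0,0],0.3],
  ],
)

```text
clock: 26.35
position: [0.4595, -0.2873, 0.0195]
ee_rot: [0.999, -0.045, 0.0, 0.0]
ft_force: [-0.1, -0.0, -1.3]
grip_width: 0.506
```

move_arm(
  moves=[
    [[0,0,0.05],[0,0,0],0.3],
    [[0,0,0],[0,0,0],0.3],
    [[0,0,0],[0,0,0],0.3],
  ],
)

```text
clock: 26.72
position: [0.4596, -0.2873, 0.0195]
ee_rot: [0.999, -0.045, -0.0, 0.0]
ft_force: [-6.3, 3.0, 14.5]
grip_width: 0.504
```

move_arm(
  moves=[
    [[0,0,-0.04],[0,0,0],0.3],
    [[0,0,0],[0,0,0],0.6],
    [[0,0,0],[0,0,0],0.75],
    [[0,0,0],[0,0,0],0.75],
    [[0,0,-0.8],[0,0,0],0.75],
  ],
)

```text
clock: 27.35
position: [0.4585, -0.2866, 0.0386]
ee_rot: [0.999, -0.044, -0.001, -0.001]
ft_force: [-0.2, 0.0, -0.6]
grip_width: 0.749
```

move_arm(
  moves=[
    [[0,0,-1],[0,0,0],0.75],
    [[0,0,-1],[0,0,0],0.75],
    [[0,0,-1],[0,0,0],0.75],
    [[0,0,-1],[0,0,0],0.75],
    [[0,0,0],[0,0,0],0.75],
  ],
)

```text
clock: 27.98
position: [0.4608, -0.2877, 0.1422]
ee_rot: [0.999, -0.044, 0.002, 0.001]
ft_force: [0.9, 0.5, 0.5]
grip_width: 0.752
```

Run:
```python
from h import *
o=get_obs();print(o['position'],o['ft_force'],o['grip_width'])
im=camera("wrist")[:,:,::-1];s=camera("side")[:,:,::-1]
m=np.zeros((600,800,3),np.uint8);m[:,:400]=cv2.resize(s[140:440,220:420],(400,600));m[:300,400:]=cv2.resize(im,(400,300));cv2.imwrite("pics/m8.png",m)
```

```text
[ 0.46075518 -0.28770743  0.14221579] [0.85625362 0.49134369 0.51466987] 0.752203396173551
```

View pics/m8.png

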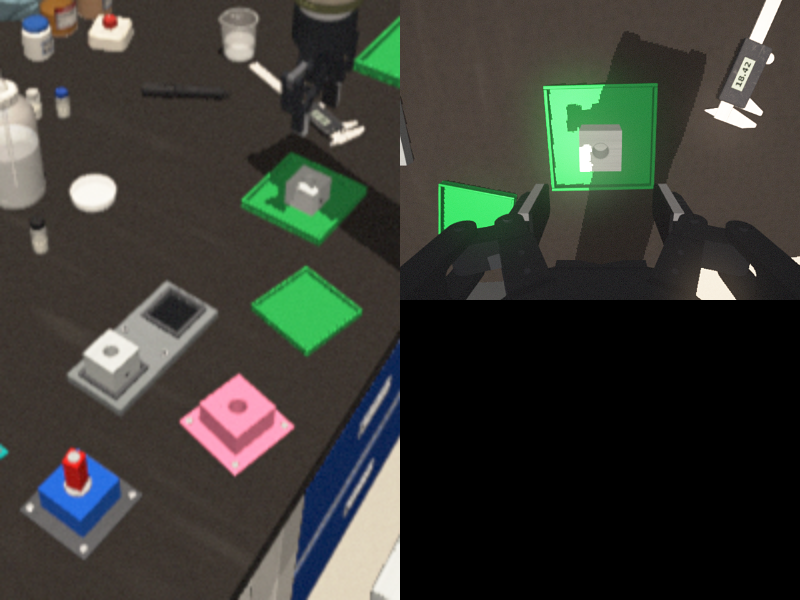

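The good block stands flat near the centre of the middle tray (wrist half at (600,147)). The bad block is upright in the left nest (110,355), the gauge is in the blue holder (75,470), and the glassware in view is undisturbed. I hand in.

```bash
python3 -c "
from workcell import *
print(hand_in())"
```

```text
the job is handed in; nothing more can be done
None
```

The job is handed in, at about 28 s of the 64 s allowed; no verdict is reported.

- **Left block (bad):** the gauge stopped about 14 mm deep. The wrist force reached 8.4 N while the sprung floor gave about 1 mm per 2 N.
- **Right block (good):** the gauge went down to its collar, with a peak reading of 6.7 N.
- **Gauge:** it is back in the blue holder, and the close crop shows its collar resting on the top.
- **Good block:** it stands in the middle-sized tray. The last picture shows it flat near the centre, inside the walls.
- **Bad block:** the last picture shows it upright in the left nest. I judged its position by eye and did not measure it.
- **Gripper:** open and clear, about 0.14 m above the bench.

The vial and dish look undisturbed in the last picture. The beaker lay outside that final crop, so I did not recheck it, but the arm was never near it.

The block touched the tray floor at a 14.5 N reading when I set it down, firmer than I had planned. A script to refine the tray's position failed with an OpenCV error. I relied instead on the side-camera fix, which the scene camera matched to about 1 pixel.

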